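Slide the gift cartons into a pinwheel layer on the carrying board

ROBOT

A 6-joint arm with a two-finger parallel gripper is mounted at the origin on the work surface. World frame = base frame: x ahead of the robot, y to its left, z up, the work surface at z = 0. Lengths are in m, angles in rad, forces in N, time in s.
With the tool pointing down it reaches from about 0.2 to 0.875 m from the base axis. Payload 3.4 kg.
Tool frame: the origin (TCP) lies between the finger pads; the fingertips stand 25 mm ahead of it and the grasp point (between the pads) lies 6 mm ahead of it (r.nose_length is the z of the fingertips in the tool frame, in m); z points along the fingers, y is the line along which they close (so a half turn about z gives the same grasp; the last joint's range is limited). The gripper opens to 94 mm and grips with 3 to 60 N. Pads are 16 mm wide; open, the fingers measure 119 mm over their backs; the gripper's body (75 mm by 177 mm) begins 78 mm behind the grasp point.
Start: joints at [1.108, 0.276, 1.505, -0, 1.361, -0.121], TCP at [0.193, 0.542, 0.23] pointing down, gripper open.
Joint ranges: [-2.89, 2.89], [-0.75, 2.08], [0.22, 2.7], [-1.18, 4.32], [0.11, 2.71], [-2.7, 2.7]. Speed limits (rad/s): [2.57, 2.57, 3.14, 3.14, 3.14, 3.14].

INTERFACE

Orientations are given as a unit quaternion [w, x, y, z].
In Python, from plant import r, gripper_to, inverse_kinematics, vision, models, telemetry gives the robot as it stands. Calls block until the motion is done:
- r.move_to(position, orientation): joint-space move of the TCP to a pose.
- r.move_l(position, rot=None, vel=0.15, guard=None): straight line of the TCP; rot=None keeps the orientation; vel is the mean speed in m/s. With guard (N) it stops when the force on the tool has changed by that much, and returns True; else False.
- r.movej(angles): joint-space move.
- gripper_to(opening, f_grip=None): finger opening in m; f_grip is the grip in N (None keeps the last); returns when the fingers have stopped.
- r.hold(seconds).
- inverse_kinematics(position, orientation): joint angles nearest the present ones, or None.
- vision.snapshot(name): name is "scene" or "top" or "wrist"; returns the picture (480x640x3 uint8, red, green, blue); there is no depth.
- vision.get_calibration(name): a dict with "fx", "fy", "cx", "cy" (pixels), "position" and "orientation" of the camera in the world. Camera axes: x right, y down, z forward; pixel columns grow to the right and rows downward; lengths in m; the calibration is good to about 2 mm. A picture is of the moment at which its call begins: read the wrist's pose just before it. get_calibration takes no time and is no camera call; for the wrist camera it gives the pose at the moment of the call.
A pose or a line that the arm cannot do raises r.PlanningError and nothing moves.
- r.sign_off(): hands the job in; it is judged then, once.
Trained networks look in the newest picture that a camera, given by its name, has taken for a name from the list of things; names that differ only in an ending like _2 or _b are one class to them, and where a whole thing is asked for, a point or a joint stands for the part that bears it (a point fixed in the world has none). Each returns a list of dicts, best first, with "score" (0 to 1); they miss things now and then, are a little off and sometimes report something else, mostly with a low value. They report only what shows in the picture. A call takes as long as a camera call. They do not tell look-alikes from the thing itself.
- models.boxes_of(thing, camera): "at" ([x, y, z] in m, in world coordinates, good to about 4 mm: the middle of the surface that is visible of it).
- models.regions_of(thing, camera): "pixels" (480x640 bool, what is visible of it).
- models.mark_of(thing, camera): "at" ([x, y, z] in m, in world coordinates, good to about 4 mm: a listed point, or the origin of a listed thing).
Readings, each from a call of its own:
- telemetry.current_t(): time.
- telemetry.current_joints(): joint angles.
- telemetry.current_dq(): joint speeds.
- telemetry.current_joint_efforts(): joint torques, N m.
- telemetry.current_ee_pos(): TCP position.
- telemetry.current_tool_rot(): TCP orientation.
- telemetry.current_wrist_force(): force on the tool from outside, world axes, zero at the start.
- telemetry.current_torque(): the same for the moment, N m.
- telemetry.current_opening(): finger opening in m.
- telemetry.current_finger_force(): force on a finger pad.
Only numpy, scipy, OpenCV 4.12 (cv2) and the standard library are available. Lean on these libraries where they do the work, as an engineer would, in place of code of your own. Each camera call takes 0.05 s, during which the arm holds its last target. There are 200 camera calls.

TASK

Four gift cartons are to make one interlocking pinwheel layer on the wooden carrying board, snug into the corner of its two raised edges around a small open square; the two cream cartons already lie right. First lift the brass candlestick off the board and stand it upright and whole on the round cork mat. Then, without lifting or tipping any carton, slide the orange one (lengthwise, away from the robot) home with its end against the far raised edge and its side against the corner carton, and the blue one (crosswise) home with its long side against the orange carton's end and its own end against the other cream carton, and leave the rest of the table's things where they are.

Things in the scene. Friction and masses are not known exactly. Their poses are not given: they have to be found in the camera images.
- board: Pale wooden board, fixed. Usable slab 270 x 262 mm (x by y); origin: its centre, at table height; slab top 18 mm above. Raised edges, 12 mm above the slab top and 14 mm wide, along the far (+x) side, inner face at x = +135 mm, and the left (+y) side, inner face at y = +131 mm; near and right sides open. x points roughly away from the robot, z up.
- orange_home (a point): On the board's slab top: where the centre of the orange carton's underside belongs (board x +79, y -16 mm), its length along the board's x axis.
- blue_home (a point): On the board's slab top: where the centre of the blue carton's underside belongs (board x -12, y +3 mm), its length along the board's y axis.
- white_corner: Cream carton with a gold ribbon in the corner of the raised edges, already in place: length along the board's y, centre at board x +98.5, y +75.5 mm. Rigid carton 110 x 72 x 55 mm high, about 0.3 kg. Origin: centre of its underside; x axis along its 110 mm length, z up.
- white_side: Cream carton with a gold ribbon along the left raised edge, already in place: length along the board's x, centre at board x +6.5, y +94.5 mm. Rigid carton 110 x 72 x 55 mm high, about 0.3 kg. Origin: centre of its underside; x axis along its 110 mm length, z up.
- orange_box: Orange carton with a brown ribbon, lying on the board to the right of its place, roughly lengthwise. Rigid carton 110 x 72 x 55 mm high, about 0.3 kg. Origin: centre of its underside; x axis along its 110 mm length, z up.
- blue_box: Blue carton with a silver ribbon, lying on the near part of the board, roughly crosswise. Rigid carton 110 x 72 x 55 mm high, about 0.3 kg. Origin: centre of its underside; x axis along its 110 mm length, z up.
- candlestick: Brass candlestick 125 mm tall, 0.3 kg, standing on the board in the cartons' way. Foot 48 mm across; straight stem 22 mm across from 30 to 105 mm above the foot; cup 34 mm across on top. Origin: centre of the foot's underside; z up.
- mat: Round cork mat, 100 mm across, 5 mm thick, fixed to the table to the left or right of the board. Origin: centre of its underside.
- bowl: Blue bowl 100 mm across, 45 mm high, on the other side of the board from the mat; leave it alone. Origin: centre of its underside.
- votive: Small amber jar 38 mm across, 34 mm high, on the near left corner of the board; leave it alone. Origin: centre of its underside.
- mug: White mug 76 mm across, 90 mm high, right of the board; leave it alone. Origin: centre of its underside.
- mill: Dark wooden pepper mill 52 mm across, 130 mm high, left of the board; leave it alone. Origin: centre of its underside.
There are look-alikes about, which are no part of the job. What is meant by the orange_box is not green or turquoise, and is the smaller of those in its own colour.

How it is judged:
On the way, in this order (a step that is already met when the one before it is completed fails the run):
1. the candlestick stands released on the cork mat (horizontal distance between candlestick and mat below 0.026 m and angle between candlestick's own z axis and vertical below 0.06 rad and z of candlestick in the frame of mat between 0.002 and 0.008 m and contact force between candlestick and the fingers below 0.1 N), for 0.2 s.
2. all four cartons lie in the pinwheel (x of white_corner in the frame of board between 0.0915 and 0.1055 m and y of white_corner in the frame of board between 0.0685 and 0.0825 m and z of white_corner in the frame of board between 0.014 and 0.022 m and angle between the x axis of each of white_corner, blue_box and the y axis of board, either way round below 0.08 rad and angle between each of white_corner, white_side, orange_box, blue_box's own z axis and vertical below 0.06 rad and x of white_side in the frame of board between -0.0005 and 0.0135 m and y of white_side in the frame of board between 0.0875 and 0.1015 m and z of white_side in the frame of board between 0.014 and 0.022 m and angle between the x axis of each of white_side, orange_box and the x axis of board, either way round below 0.08 rad and x of orange_box in the frame of board between 0.072 and 0.086 m and y of orange_box in the frame of board between -0.023 and -0.009 m and z of orange_box in the frame of board between 0.014 and 0.022 m and x of blue_box in the frame of board between -0.019 and -0.005 m and y of blue_box in the frame of board between -0.004 and 0.01 m and z of blue_box in the frame of board between 0.014 and 0.022 m), for 0.2 s.
At the end, for the whole second after the job is handed in: All four cartons lie flat on the board in the pinwheel: each centre within 7 mm of its place along both board axes and each squared to the board within 0.08 rad; the candlestick stands upright, released, with its foot wholly on the cork mat (centres within 26 mm); everything is at rest (all of step 1 and all of step 2 and linear speed of each of white_corner, white_side, orange_box, blue_box, candlestick below 0.02 m/s); the robot touches nothing.
It fails at once if a carton is lifted or tipped (z of any of white_corner, white_side, orange_box, blue_box in the frame of board above 0.038 m or angle between any of white_corner, white_side, orange_box, blue_box's own z axis and vertical above 0.4 rad).
It fails at once if the candlestick is tipped over (angle between candlestick's own z axis and vertical above 0.8 rad).
It fails at once if another thing on the table is pushed away or knocked over (distance of any of bowl, votive, mug, mill from where it was at the start of the episode above 0.03 m or angle between any of bowl, votive, mug, mill's own z axis and vertical above 0.5 rad).
It also fails if it takes over 67 s, if anything falls off the work surface, if the arm or the gripper's body presses on something with over 40 N, if the wrist force passes 120 N, or if a joint passes its speed limit or range.

## Working session

There is one attempt and no reset: what is moved stays moved. The work goes in short steps, each a Python script; the robot and the scene stay as the last script left them, time stands still between calls to the robot, and variables do not carry over. Pictures are saved under pics/ and viewed, at most 10 in all, crops included, and the job is handed in when it is done.

```bash
mkdir -p pics; ls
python3 - <<'E'
from plant import r, gripper_to, inverse_kinematics, vision, models, telemetry
import cv2,numpy as np
for n in("top","scene"):
    im=vision.snapshot(n); cv2.imwrite(f"pics/{n}0.png",im[:,:,::-1])
    c=vision.get_calibration(n); print(n,{k:np.round(v,4).tolist() for k,v in c.items()})
for t in "board orange_home blue_home white_corner white_side orange_box blue_box candlestick mat bowl votive mug mill".split():
    for d in models.mark_of(t,"top")[:4]: print(t,np.round(d["at"],4),round(d["score"],2))
print(telemetry.current_t(), telemetry.current_tool_rot())
E
```

```text
pics
top {'fx': 521.3276, 'fy': 521.3276, 'cx': 313.7444, 'cy': 245.2623, 'position': [0.2528, -0.0843, 1.2765], 'orientation': [-0.0579, 0.7108, -0.6974, 0.0703]}
scene {'fx': 447.5544, 'fy': 447.5544, 'cx': 319.505, 'cy': 237.0493, 'position': [1.3731, -0.3587, 0.9741], 'orientation': [-0.3024, 0.755, 0.5354, -0.2279]}
board [ 5.419e-01 -5.100e-03  4.000e-04] 0.66
board [ 0.4597  0.3152 -0.0013] 0.39
board [0.5642 0.034  0.0202] 0.34
orange_home [ 0.6228 -0.0087  0.0171] 0.86
blue_home [ 0.5324 -0.0019  0.0177] 0.97
white_corner [0.6346 0.0825 0.0148] 0.62
white_corner [0.538  0.0878 0.0176] 0.56
white_side [0.5408 0.086  0.0179] 0.74
white_side [0.632  0.08   0.0158] 0.31
orange_box [ 0.6177 -0.0684  0.0186] 0.98
orange_box [ 0.4536 -0.5744  0.0015] 0.94
orange_box [0.2915 0.2785 0.001 ] 0.7
orange_box [ 0.3021 -0.2397  0.0012] 0.62
blue_box [ 0.4834 -0.0312  0.0191] 0.66
blue_box [ 0.6232 -0.0111  0.0163] 0.38
candlestick [0.5655 0.0331 0.0191] 0.79
mat [ 0.459   0.3124 -0.0021] 0.95
bowl [ 0.4877 -0.3259 -0.0005] 0.92
votive [0.4336 0.0758 0.0156] 0.69
votive [0.5405 0.0877 0.0181] 0.19
mill [0.656  0.3879 0.0007] 0.65
mill [ 0.5327 -0.0047  0.0148] 0.64
0.75 [3.54479150e-05 1.70072594e-01 9.85431532e-01 8.78848013e-05]
```

View pics/top0.png

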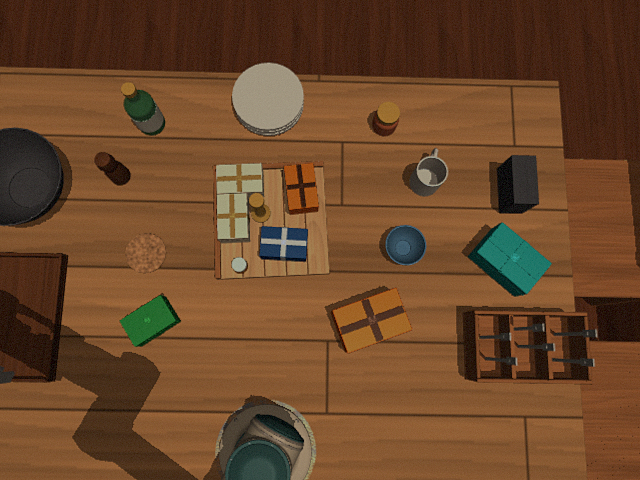

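View pics/scene0.png

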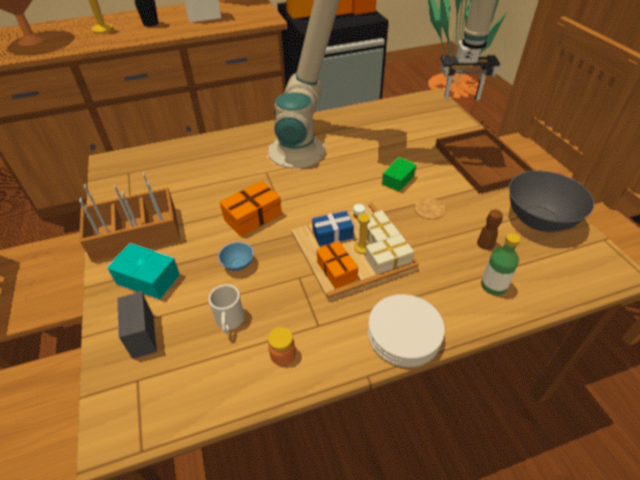

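The orange candidates are the orange carton on the board at (301,188), the larger orange one at (372,320), the turquoise one at (512,258) and the green one at (150,320). The small orange one at (301,188) fits: it is orange, the smaller of the two, and lies on the board right of its place. The candlestick is at (259,208), the mat at (146,252) and the votive at (239,265). I'll confirm this from the wrist camera above the board.

```bash
cat > h.py <<'E'
from plant import r, gripper_to, inverse_kinematics, vision, models, telemetry
import cv2,numpy as np
from scipy.spatial.transform import Rotation as R
def Q(t):  # tool down, tool y axis at world angle t
    p=(t+np.pi/2)/2
    return [0,float(np.cos(p)),float(np.sin(p)),0]
def px2w(c,uv,z):
    uv=np.atleast_2d(np.float64(uv)); w,x,y,k=c["orientation"]
    d=np.c_[(uv[:,0]-c["cx"])/c["fx"],(uv[:,1]-c["cy"])/c["fy"],np.ones(len(uv))]@R.from_quat([x,y,k,w]).as_matrix().T
    p=np.array(c["position"]); return p+d*((z-p[2])/d[:,2])[:,None]
E
python3 - <<'E'
from h import *
r.move_to([0.5,0,0.42],Q(np.pi/2))
c=vision.get_calibration("wrist"); im=vision.snapshot("wrist")
cv2.imwrite("pics/w0.png",cv2.resize(im[:,:,::-1],(800,600))); np.save("w0.npy",im); np.save("w0c.npy",c,allow_pickle=True)
print(c,telemetry.current_t())
for t in "white_corner white_side orange_box blue_box candlestick votive".split():
    for d in models.mark_of(t,"wrist")[:2]: print(t,np.round(d["at"],4),round(d["score"],2))
E
```

```text
{'fx': 362.5752656436399, 'fy': 362.5752656436399, 'cx': 323.2756764634393, 'cy': 246.43090052109255, 'position': array([0.42023149, 0.00063153, 0.5754567 ]), 'orientation': array([0.09700826, 0.70007874, 0.70067468, 0.09764298])} 3.1167
white_corner [0.6322 0.0784 0.0201] 0.91
white_corner [ 0.6626 -0.3855  0.0007] 0.36
white_side [0.5397 0.094  0.0136] 0.67
orange_box [ 0.3007 -0.2353 -0.0009] 0.95
orange_box [ 0.6201 -0.0724  0.0186] 0.8
blue_box [ 0.4804 -0.0352  0.0188] 0.92
candlestick [0.5654 0.0307 0.0176] 0.81
votive [0.4311 0.079  0.0175] 0.69
```

View pics/w0.png

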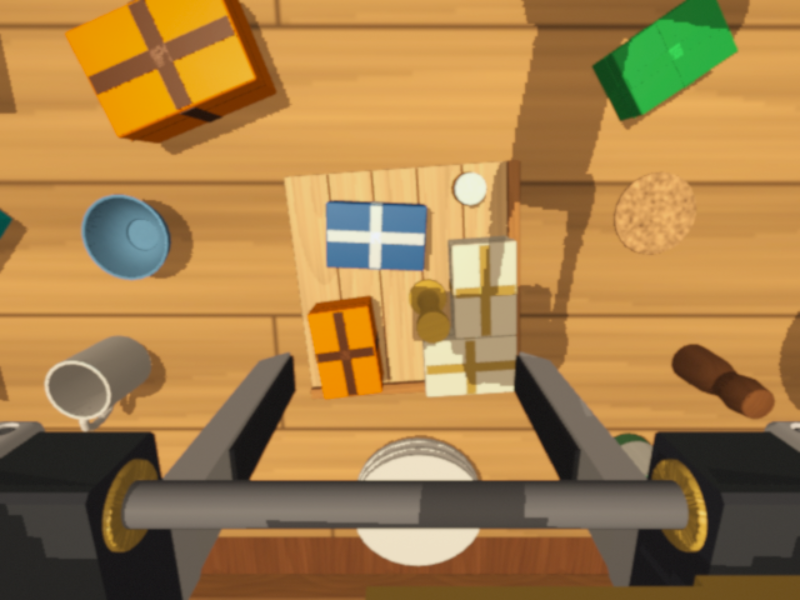

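The crop confirms it: the small orange carton at (345,350) lies right of its place, the larger orange one is off the board at (160,65), and blue is at (376,236). I'll turn the corner pixels into world positions.

Run:
```python
from h import *
c=np.load("w0c.npy",allow_pickle=True).item()
def f(n,p,z):
    w=px2w(c,np.array(p)*.8,z)[:,:2]; print(n,np.round(w,4).tolist(),"mean",np.round(w.mean(0),4))
    e=np.diff(np.r_[w,w[:1]],axis=0); print("  edge len",np.round(np.hypot(*e.T),3),"ang",np.round(np.degrees(np.arctan2(e[:,1],e[:,0])),1))
f("orange",[(309,313),(370,305),(383,391),(322,398)],.073)
f("blue",[(327,202),(427,206),(425,270),(326,264)],.073)
f("wside",[(449,242),(517,240),(518,336),(452,338)],.073)
f("wcorner",[(425,346),(518,336),(517,391),(426,397)],.073)
f("boardnear",[(285,178),(507,163)],.018)
im=np.load("w0.npy"); h=cv2.cvtColor(im,cv2.COLOR_RGB2HSV)
for n,m in (("o",(h[...,0]>8)&(h[...,0]<16)&(h[...,1]>200)&(h[...,2]>150)),("b",(h[...,0]>95)&(h[...,0]<125)&(h[...,1]>90))):
    m=m.astype(np.uint8);m[:160 if n=="b" else 230]=0;m[325:]=0;m[:,:235]=0;m[:,350:]=0
    p=cv2.boxPoints(cv2.minAreaRect(cv2.findNonZero(m)))/.8; f(n,p,.073)
# board frame from marks: Kabsch
S=dict(oh=[.079,-.016],bh=[-.012,.003],wc=[.0985,.0755],ws=[.0065,.0945])
W=dict(oh=[.6228,-.0087],bh=[.5324,-.0019],wc=[.6334,.080],ws=[.5398,.092])
a=np.array(list(S.values()));b=np.array(list(W.values()));A=a-a.mean(0);B=b-b.mean(0)
t=np.arctan2((A[:,0]*B[:,1]-A[:,1]*B[:,0]).sum(),(A*B).sum());M=np.array([[np.cos(t),-np.sin(t)],[np.sin(t),np.cos(t)]])
o=b.mean(0)-M@a.mean(0);print("board",o,np.degrees(t),"res",np.round(b-(a@M.T+o),4).tolist())
```

```text
orange [[0.5687, -0.1087], [0.559, -0.0381], [0.6674, -0.0244], [0.6768, -0.099]] mean [ 0.618  -0.0675]
  edge len [0.071 0.109 0.075 0.109] ang [  97.8    7.2  -82.8 -174.8]
blue [[0.4436, -0.0823], [0.4477, 0.0259], [0.5181, 0.0246], [0.5114, -0.0865]] mean [ 0.4802 -0.0296]
  edge len [0.108 0.07  0.111 0.068] ang [ 87.8  -1.  -93.5 176.5]
wside [[0.4866, 0.0508], [0.4844, 0.1259], [0.5966, 0.1348], [0.5992, 0.0575]] mean [0.5417 0.0922]
  edge len [0.075 0.113 0.077 0.113] ang [  91.7    4.5  -88.1 -176.6]
wcorner [[0.6092, 0.0259], [0.5966, 0.1348], [0.6673, 0.1385], [0.6754, 0.028]] mean [0.6371 0.0818]
  edge len [0.11  0.071 0.111 0.066] ang [  96.6    3.   -85.8 -178.2]
boardnear [[0.4185, -0.1397], [0.4014, 0.1217]] mean [ 0.41  -0.009]
  edge len [0.262 0.262] ang [ 93.8 -86.2]
o [[0.5581, -0.1086], [0.5476, -0.0394], [0.6669, -0.0248], [0.6787, -0.0983]] mean [ 0.6128 -0.0678]
  edge len [0.07  0.12  0.074 0.121] ang [  98.6    7.   -80.8 -175.1]
b [[0.5128, -0.0876], [0.4424, -0.0815], [0.4465, 0.0242], [0.5172, 0.0223]] mean [ 0.4797 -0.0307]
  edge len [0.071 0.106 0.071 0.11 ] ang [175.1  87.8  -1.6 -92.3]
board [ 0.5434337  -0.00317562] 5.993938217476624 res [[-0.0009, 0.0021], [0.0012, -0.0005], [-0.0001, -0.0022], [-0.0002, 0.0005]]
```

Run:
```python
from h import *
c=np.load("w0c.npy",allow_pickle=True).item()
cup=px2w(c,np.array([[433,327]])*.8,.143)[0]; mat=px2w(c,np.array([[655,213]])*.8,.005)[0]; print(cup,mat)
xy=(cup[:2]+[.5655,.0315])/2
q=Q(np.pi/2)
r.move_to([*xy,.22],q)
r.move_l([*xy,.107],vel=.12,guard=8)
gripper_to(.022,f_grip=20)
print(telemetry.current_opening(),telemetry.current_finger_force(),telemetry.current_ee_pos())
r.move_l([*xy,.20],vel=.12)
m=(mat[:2]+[.4595,.3138])/2; print("mat",m)
r.move_to([*m,.18],q)
im=vision.snapshot("wrist"); cv2.imwrite("pics/w1.png",im[:,:,::-1])
print(telemetry.current_t(),telemetry.current_opening())
```

```text
[0.5625478  0.03011516 0.143     ] [0.45963482 0.31107419 0.005     ]
0.03321007126117813 19.999992862362888 [0.56403395 0.03067402 0.10697427]
mat [0.45956741 0.3124371 ]
8.45 0.03299394945500735
```

View pics/w1.png

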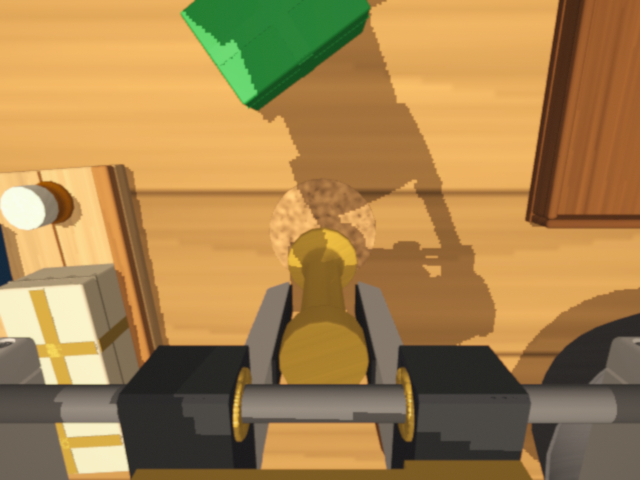

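The candlestick is held by its cup (325,350), hanging upright over the mat (322,225). I'll lower it with a guard.

Run:
```python
from h import *
m=[.4596,.3124]
r.move_l([*m,.105],vel=.12)
print(r.move_l([*m,.088],vel=.03,guard=3),telemetry.current_ee_pos())
gripper_to(.094)
r.hold(.3)
r.move_l([*m,.25],vel=.2)
r.move_to([.43,.16,.36],Q(np.pi/2))
c=vision.get_calibration("wrist");im=vision.snapshot("wrist"); cv2.imwrite("pics/w2.png",im[:,:,::-1])
for t in ("candlestick","mat"): print([ (np.round(d["at"],4),round(d["score"],2)) for d in models.mark_of(t,"wrist")[:2]])
print(telemetry.current_t())
```

```text
True [0.45994801 0.31230654 0.09339976]
[(array([0.4624, 0.3131, 0.0041]), 0.74)]
[(array([4.600e-01, 3.101e-01, 1.000e-04]), 0.89)]
12.875
```

View pics/w2.png

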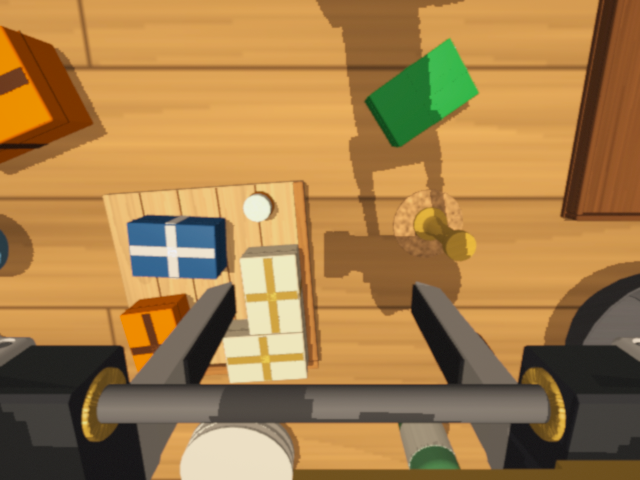

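The candlestick stands upright on the mat: foot at (430,222), mat at (430,222), centres about 3 mm apart. Next, push orange in +y with two fingers.

```bash
cat >> h.py <<'E'
YAW=np.radians(4.2); O=np.array([.5435,-.002]); M=np.array([[np.cos(YAW),-np.sin(YAW)],[np.sin(YAW),np.cos(YAW)]])
def B(x,y,z): return [*(O+M@[x,y]),z]
def b_of(p): return np.round(M.T@(np.array(p)[:2]-O),4)
def push(start,d,dist,opening,guard,ang,vel=.06):
    """two-finger push from board xy start along unit d; ang = board angle of finger line"""
    q=Q(YAW+ang); s=np.array(start,float); e=s+np.array(d)*dist
    r.move_to(B(*s,.16),q); gripper_to(opening)
    r.move_l(B(*s,.055),vel=.12,guard=8)
    g=r.move_l(B(*e,.055),vel=vel,guard=guard)
    p=b_of(telemetry.current_ee_pos()); print("guard",g,"tcp board",p,"F",np.round(telemetry.current_wrist_force(),1))
    r.move_l(B(*(p-np.array(d)*.015),.055),vel=.1); r.move_l(B(*(p-np.array(d)*.015),.17),vel=.2)
E
python3 - <<'E'
from h import *
push((.068,-.138),(0,1),.09,.05,9,0)
r.move_to([.44,0,.40],Q(np.pi/2))
im=vision.snapshot("wrist"); cv2.imwrite("pics/w3.png",im[:,:,::-1]); np.save("c3.npy",vision.get_calibration("wrist"),allow_pickle=True)
for t in ("orange_box","blue_box"): print(t,[ (np.round(d["at"],4),b_of(d["at"])) for d in models.mark_of(t,"wrist")[:2]])
print(telemetry.current_t())
E
```

```text
guard True tcp board [ 0.0679 -0.0613] F [-0.4 -2.2  2. ]
orange_box [(array([ 0.2968,  0.2811, -0.0003]), array([-0.2253,  0.3004])), (array([ 0.6167, -0.0149,  0.0168]), array([ 0.0721, -0.0182]))]
blue_box [(array([ 0.487, -0.033,  0.018]), array([-0.0586, -0.0268])), (array([0.43  , 0.0741, 0.0156]), array([-0.1076,  0.0842]))]
19.85
```

View pics/w3.png

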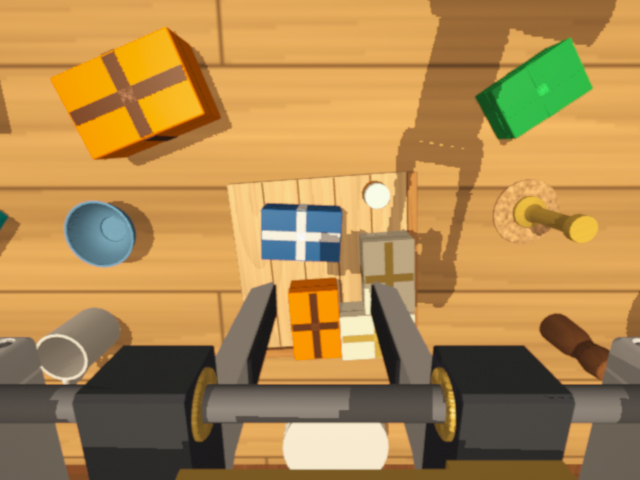

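Orange (315,320) is flush against the corner carton. Pushing blue in +x should now carry orange to the far rim, and then blue goes in +y.

Run:
```python
from h import *
push((-.134,-.024),(1,0),.088,.05,10,np.pi/2)
push((-.012,-.11),(0,1),.055,.03,8,0)
r.move_to([.44,-.02,.40],Q(np.pi/2))
im=vision.snapshot("wrist"); cv2.imwrite("pics/w4.png",cv2.resize(im[140:380,200:460],None,fx=2,fy=2)[:,:,::-1]); np.save("c4.npy",vision.get_calibration("wrist"),allow_pickle=True)
for t in ("orange_box","blue_box","white_corner","white_side"): print(t,[ (np.round(d["at"],4),b_of(d["at"])) for d in models.mark_of(t,"wrist")[:2]])
print(telemetry.current_t())
```

```text
guard True tcp board [-0.0583 -0.0238] F [-0.3  0.1 -0.3]
guard True tcp board [-0.0122 -0.0609] F [ 0.4 -1.5  1.5]
orange_box [(array([ 0.293 ,  0.2806, -0.0007]), array([-0.2291,  0.3002])), (array([ 0.2996, -0.2368,  0.0007]), array([-0.2604, -0.2163]))]
blue_box [(array([0.532 , 0.0012, 0.0207]), array([-0.0112,  0.004 ]))]
white_corner [(array([0.6318, 0.0812, 0.0176]), array([0.0942, 0.0765]))]
white_side [(array([0.537 , 0.0943, 0.0131]), array([0.0006, 0.0965]))]
30.4333
```

View pics/w4.png

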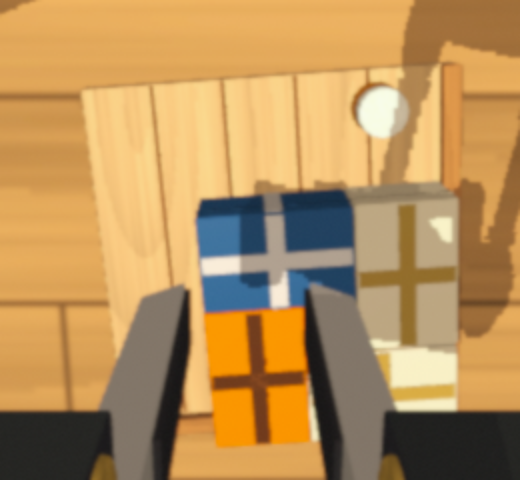

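Blue is flush with the orange end and with white_side. I'll check from the top camera with the arm clear.

Run:
```python
from h import *
r.move_to([.25,.0,.40],Q(np.pi/2))
im=vision.snapshot("top"); cv2.imwrite("pics/t5.png",cv2.resize(im[145:295,110:350],None,fx=3.3,fy=3.3,interpolation=2)[:,:,::-1])
for t in ("orange_box","blue_box","white_corner","white_side","candlestick","mat"): print(t,[ (np.round(d["at"],4),b_of(d["at"])) for d in models.mark_of(t,"top")[:2]])
print(telemetry.current_t())
```

```text
orange_box [(array([ 0.4516, -0.5766,  0.0012]), array([-0.1337, -0.5663])), (array([ 0.3027, -0.2371,  0.003 ]), array([-0.2574, -0.2168]))]
blue_box [(array([0.5302, 0.0018, 0.0175]), array([-0.013 ,  0.0048]))]
white_corner [(array([0.6344, 0.0822, 0.0131]), array([0.0968, 0.0773]))]
white_side [(array([0.5439, 0.0875, 0.0218]), array([0.007 , 0.0892])), (array([ 5.298e-01, -4.000e-04,  1.840e-02]), array([-0.0135,  0.0026]))]
candlestick [(array([0.4598, 0.3175, 0.0035]), array([-0.0601,  0.3248]))]
mat [(array([ 0.4575,  0.3114, -0.0012]), array([-0.0628,  0.3189]))]
31.5667
```

View pics/t5.png

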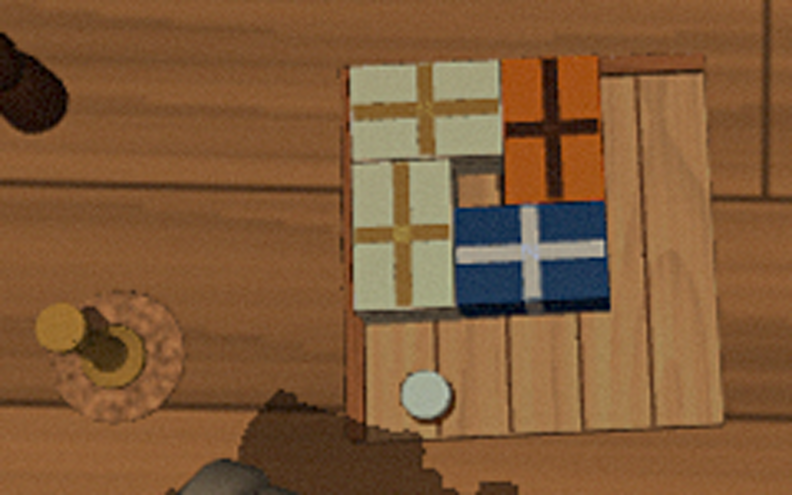

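The top view shows a tight pinwheel around an open square at (477,188), with orange against the far rim and the corner carton and blue against orange and white_side. The candlestick stands on the mat at (112,356). Handing in.

```bash
python3 -c "
from plant import r
print(r.sign_off())"
```

```text
the job is handed in; nothing more can be done
None
```

The job is handed in, with no verdict returned: the last picture shows the candlestick upright on the cork mat and the four cartons in a tight pinwheel in the corner, at about 32 s of the 67 s allowed.

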